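Seat the well mask on the slide-spotting stage

TASK

Fit the blue well mask on the slide stage: lay it on the nest with its two holes at the pin end, slide it gently, without forcing, along the fence until both holes drop over the locating pins and it lies flush, then swing the red-handled latch fully over it. Leave the slide box, the tube rack and the empty tray where they are.

Things in the scene. Friction and masses are not known exactly. Their poses are not given: they have to be found in the camera images.
- stage: grey painted stage base, 250 x 200 x 18 mm, fixed. Origin on the bench; x along its length away from the pin end, y to the fence side, z up. It carries an aluminium nest on a clamped cross slide, whose setting is NOT measured: up to 9 mm either way in the stage's x and 5 mm in its y, never turned. The nest's flat lands, on which the mask rests, are 28 mm above the bench
- pins_middle (a point): point on the stage at the lands' height, midway between the two pins when the cross slide is in its middle; the nest's shift is to be added. The round steel locating pins, 8 mm in diameter, chamfered to 6.8 mm in their last millimetre, stand 38 mm either side of it in the stage's y, 7 mm high above the lands. Around and ahead of them is flat land; they push the mask up until its holes meet them
- fence_middle (a point): middle of the foot of the fence's inner face (facing the stage's -y) when the cross slide is in its middle; the nest's shift is to be added. Steel fence 80 mm long in the stage's x, 14 mm high. With the mask's +y edge touching it and the mask square to the stage, the holes are in line with the pins sideways (within 0.5 mm); then only sliding along the fence is left
- mask: blue well mask with aluminium bow handle, 0.2 to 0.4 kg: plate 138 x 112 x 5 mm (x from -75 to 63, y +-56), origin on its underside below the handle's middle; z up. Seated, its axes run as the stage's. Solid strip with the holes at -x, no windows there from x = -75 to -24. Handle bar along y, 10 mm thick in x, 97 mm long, 25 to 39 mm above the underside; grip it across the 10 mm
- mask_hole (a point): centre of the mask's round hole, 10 mm in diameter, at the plate's underside: x = -57, y = +38 mm from the mask's origin. It goes over the pin on the fence side
- mask_slot (a point): centre of the mask's slot, 10 mm wide in the mask's x and 18 mm long in its y, at the plate's underside: x = -57, y = -38 mm from the mask's origin. It goes over the other pin
- latch (a joint): swing latch on the nest, rad: 0 or less is open, at 0 the arm points to the stage's -x beside the mask; 1.57 closed at its stop, arm pointing to +y across the mask's solid strip, which it clears by 1.5 mm if that is seated. Turns clockwise seen from above, stays where left (0.05 N m). Upright red round handle, 12 mm in diameter, on the arm 46 mm from the pivot, from 40.5 to 70.5 mm above the bench
- pivot_middle (a point): the latch's pivot, at the arm's underside, when the cross slide is in its middle; the nest's shift is to be added. It lies 34 mm to -x and 83 mm to -y of the origin of the seated mask
- slide_box: white slide box, 93 x 100 x 46 mm, loose, to the left of the stage; a bystander
- tube_rack: grey tube rack, 62 x 180 x 56 mm, with three capped tubes, loose, to the left near the bench edge; a bystander
- tray_2: empty shallow white tray, 78 x 138 x 30 mm, loose, to the right; a bystander
There are look-alikes about, which are no part of the job. There is more than one size of the mask; the one meant has the size given above.

How it is judged:
By the outcome, as a careful person would: the job done as asked, in the order asked, and still so for the second after the job is handed in, with the robot touching nothing.
It also fails if it takes over 54 s, if anything falls off the work surface, if the arm or the gripper's body presses on something with over 40 N, if the wrist force passes 120 N, or if a joint passes its speed limit or range.

ROBOT

A 6-joint arm with a two-finger parallel gripper is mounted at the origin on a cart in front of the work surface, level with it; the furniture and walls round the work are solid. World frame = base frame: x ahead of the robot, y to its left, z up, the work surface at z = 0. Lengths are in m, angles in rad, forces in N, time in s.
With the tool pointing down it reaches from about 0.35 to 0.775 m from the base axis. Payload 7.3 kg.
Tool frame: the origin (TCP) lies at the centre of the arm's flange, where the gripper is bolted on; the fingertips stand 178 mm ahead of it and the grasp point (between the pads) lies 159 mm ahead of it; z points along the fingers, y is the line along which they close (so a half turn about z gives the same grasp; the last joint's range is limited). The gripper opens to 92 mm and grips with 3 to 60 N. Pads are 19 mm wide; open, the fingers measure 130 mm over their backs; the gripper's body (75 mm by 190 mm) begins 47 mm behind the grasp point.
Start: joints at [-1.316, 0.342, 1.524, -0, 1.275, -0.146], TCP at [0.205, -0.483, 0.405] pointing down, gripper open.
Joint ranges: [-2.53, 2.53], [-0.77, 2.02], [0.04, 2.7], [-1, 4.14], [0.28, 2.66], [-3.11, 3.11]. Speed limits (rad/s): [2.57, 2.57, 3.14, 3.14, 3.14, 3.14].

INTERFACE

Orientations are given as [roll, pitch, yaw] about the fixed x, y, z axes, in that order (R = Rz(yaw) Ry(pitch) Rx(roll)).
In Python, from cell import telemetry, vision, ticket gives the robot as it stands.
- The arm moves only by the shell command python3 -m crank 'ROWS' [FORCE]. ROWS is JSON, a list of rows, each a list of 5 numbers: the gripper command: -1 is shut, 1 is fully open, values between are in proportion, then the shift along the tool's x, y, z in mm, then the turn about the tool's z in rad. In form: [[fingers, dx, dy, dz, roll], ...]. A call has 1 to 12 rows; each row is the pose to reach, as a shift and turn from the pose commanded when the call began, along the tool's axes at that moment; what a row does not reach only later rows make up. A row lasts 1/12 s, in which the tool goes at most 41.7 mm and 7.16 degrees, less where a joint would pass 70% of its speed; a pose out of reach is approached as far as the arm can. A call with a gripper value outside its range is refused whole. The fingers move at their own pace and stop on an object; FORCE is the grip in N (left out, the last holds). Time passes only in rows, so rows that repeat a pose let the fingers close. It gives the time, the measured TCP pose, the force, the opening and the grip force at its end, in the units of the state.
- telemetry.observe(): the state, without advancing time (a new reading comes with each control period).
- vision.read_camera(name): name is "scene" or "top" or "wrist"; returns (picture, depth): 420x560x3 uint8, red, green, blue; 420x560 float32, m along the optical axis (not along the pixel's ray), 0 where there is no reading.
- vision.get_calibration(name): a dict with "camera_matrix" (3x3 intrinsics, pixels), "dist" ([k1, k2, p1, p2, k3] as OpenCV has them; the pictures are not rectified), "rvec" (rotation vector, rad) and "tvec" (3), from world to camera coordinates, as OpenCV has them. Camera axes: x right, y down, z forward; pixel columns grow to the right and rows downward; lengths in m; the calibration is good to about 2 mm. A picture is of the moment at which its call begins: read the wrist's pose just before it. get_calibration takes no time and is no camera call; for the wrist camera it gives the pose at the moment of the call.
- ticket.hand_in(): hands the job in; it is judged then, once.
The state is a dict: "time": time; "qpos": joint angles; "qvel": joint speeds; "joint_efforts": joint torques, N m; "tool_pos": TCP position; "tool_rot": TCP orientation; "contact_force": force on the tool from outside, world axes, zero at the start; "torque": the same for the moment, N m; "opening": finger opening in m; "grip_force": force on a finger pad.
Only numpy, scipy, OpenCV 4.12 (cv2) and the standard library are available. Lean on these libraries where they do the work, as an engineer would, in place of code of your own. Each camera call takes 0.05 s, during which the arm holds its last target. There are 200 camera calls.

## Working session

There is one attempt and no reset: what is moved stays moved. The work goes in short steps, Python scripts to look and compute and a shell command to move; the robot and the scene stay as the last step left them, time stands still between calls to the robot, and variables do not carry over. Pictures are saved under pics/ and viewed, at most 10 in all, crops included, and the job is handed in when it is done.

```bash
ls; mkdir -p pics; cat > h.py <<'E'
import numpy as np,cv2
from cell import telemetry,vision
def cal(n):
    c=vision.get_calibration(n);return [np.array(c[k],float) for k in("camera_matrix","dist","rvec","tvec")]
def world(c,uv,depth):
    K,d,r,t=c;uv=np.array(uv,float).reshape(-1,1,2)
    n=cv2.undistortPoints(uv,K,d)[:,0];R=cv2.Rodrigues(r)[0]
    return (np.c_[n,np.ones(len(n))]*np.array(depth).reshape(-1,1)-t.ravel())@R
def plane(c,uv,z):
    o=world(c,uv,np.zeros(len(np.reshape(uv,(-1,2)))));p=world(c,uv,np.ones(len(o)))
    s=(z-o[:,2])/(p-o)[:,2];return o+(p-o)*s[:,None]
E
python3 - <<'E'
from h import *
print({k:np.round(v,4).tolist() if not np.isscalar(v) else v for k,v in telemetry.observe().items()})
for n in("top","scene"):
    p,d=vision.read_camera(n);c=cal(n)
    cv2.imwrite(f'pics/{n}0.png',p[:,:,::-1]);np.savez(f'{n}0.npz',p=p,d=d,K=c[0],D=c[1],r=c[2],t=c[3])
    print(n,[x.round(3).ravel().tolist() for x in c], (d>0).mean())
E
```

```text
pics
{'time': 0.0, 'qpos': [-1.316, 0.3427, 1.525, -0.0, 1.2754, -0.146], 'qvel': [-0.0006, 0.0001, -0.0019, 0.0001, 0.0003, -0.0007], 'joint_efforts': [0.0024, -43.1235, -24.4216, 0.0721, 0.0558, -0.0001], 'tool_pos': [0.2048, -0.4832, 0.404], 'tool_rot': [-3.1401, -0.0002, 0.4008], 'contact_force': [-0.5766, 0.3359, 0.2296], 'torque': [-0.0224, 0.0337, 0.0064], 'grip_force': 0.0, 'opening': 0.09169565800694288}
top [[451.983, 0.0, 286.045, 0.0, 451.983, 209.107, 0.0, 0.0, 1.0], [-0.106, 0.0, 0.0, 0.0, 0.0], [2.171, -2.052, 0.219], [-0.136, 0.479, 1.763]] 0.996062925170068
scene [[523.739, 0.0, 274.467, 0.0, 523.739, 206.54, 0.0, 0.0, 1.0], [-0.077, 0.0, 0.0, 0.0, 0.0], [0.372, -2.962, 0.725], [0.46, 0.243, 2.027]] 0.9959141156462585
```

View pics/top0.png

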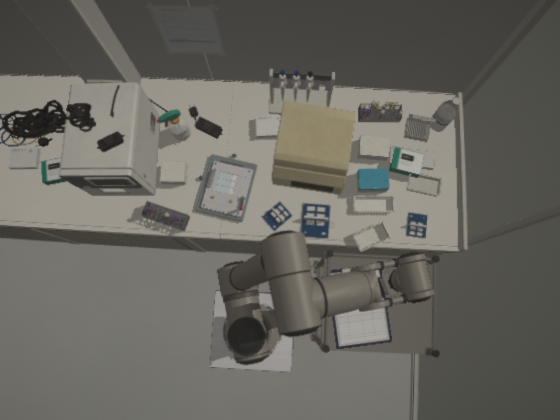

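View pics/scene0.png

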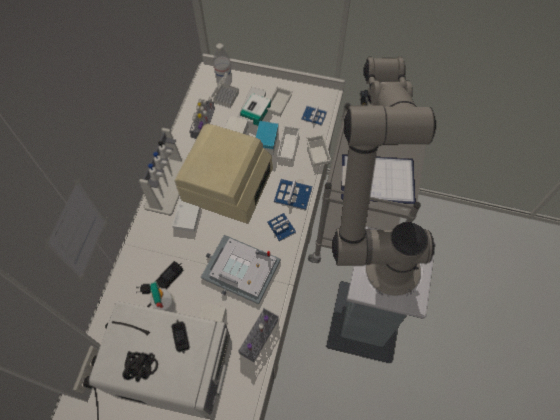

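Top view: the stage is at (226,187), with a large blue mask at (316,220) and smaller ones at (277,215) and (417,224). A beige box stands at (315,145). Next I'll measure the blue parts and zoom in.

```bash
python3 - <<'E'
from h import *
z=np.load('top0.npz');p=z['p'];c=[z[k] for k in('K','D','r','t')]
hsv=cv2.cvtColor(p,cv2.COLOR_RGB2HSV)
m=cv2.inRange(hsv,(105,110,40),(125,255,255))
m=cv2.morphologyEx(m,cv2.MORPH_CLOSE,np.ones((9,9)))
for k in cv2.findContours(m,0,1)[0]:
    if cv2.contourArea(k)<150: continue
    w=plane(c,k.reshape(-1,2).astype(float),0.005)[:,:2]
    print(cv2.boundingRect(k),cv2.minAreaRect((w*1000).astype(np.float32)))
for n,b in(('top',(185,140,340,245)),('scene',(190,165,325,310))):
    q=np.load(n+'0.npz')['p'][b[1]:b[3],b[0]:b[2],::-1]
    cv2.imwrite(f'pics/{n}crop.png',cv2.resize(q,None,fx=4.1 if n=='scene' else 5,fy=4.1 if n=='scene' else 5,interpolation=cv2.INTER_CUBIC))
E
```

```text
(303, 223, 25, 13) ((417.3551330566406, -231.72283935546875), (48.432804107666016, 99.24419403076172), 5.725216388702393)
```

View pics/topcrop.png

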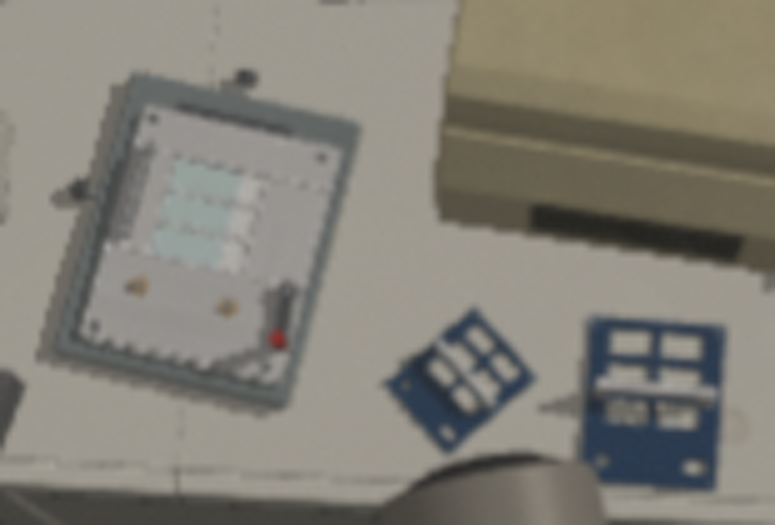

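View pics/scenecrop.png

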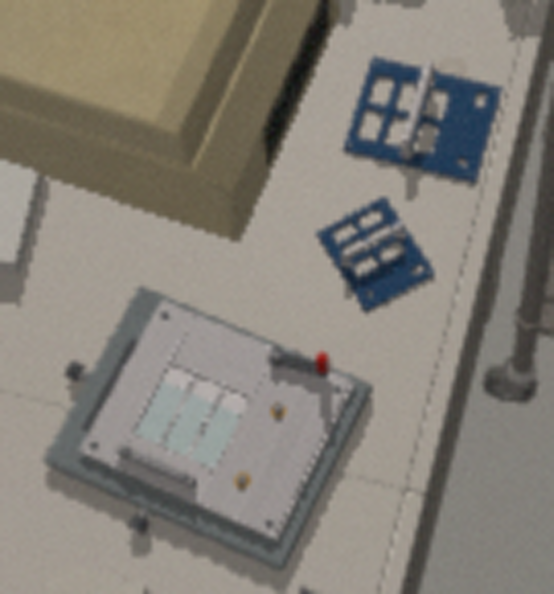

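Both crops agree: the large mask has its holes toward the robot (crop (601,461) and (693,467)), and the pins are at crop (137,286) and (228,307). The latch is open on the right, the fence is on the left, and the instrument lies behind the mask. Next: coarse numbers, and the instrument's clearance.

```bash
python3 - <<'E'
from h import *
z=np.load('top0.npz');p=z['p'];d=z['d'];c=[z[k] for k in('K','D','r','t')]
f=lambda a:np.array(a,float)/5+[185,140]
P=plane(c,f([(137,282),(228,303)]),.035);M=plane(c,f([(601,461),(693,467),(592,318),(725,325),(715,488),(580,480)]),.005)
H=plane(c,f([(598,384),(715,394)]),.039)
S=plane(c,f([(138,73),(360,122),(283,408),(55,345)]),.018)
L=plane(c,f([(278,338)]),.065)
for n,a in zip('pins mask handle stage latch'.split(),(P,M,H,S,L)): print(n,(a[:,:2]*1000).round().tolist())
ang=lambda v:np.degrees(np.arctan2(v[1],v[0]))
print('yaws: y-dir pins',ang(P[0]-P[1])-90,'mask holes',ang(M[0]-M[1])-90,'handle',ang(H[0]-H[1])-90)
# height map over a strip
vv,uu=np.mgrid[100:235:3,180:350:3];W=world(c,np.c_[uu.ravel(),vv.ravel()],d[vv.ravel(),uu.ravel()])
b=W[(W[:,2]>.06)&(W[:,0]<.65)&(W[:,0]>.2)]
for y0 in range(-450,200,50):
    q=b[(b[:,1]*1000>y0)&(b[:,1]*1000<y0+50)&(b[:,0]>.4)]
    if len(q):print(y0,'minx',q[:,0].min().round(3),'maxz',q[:,2].max().round(3), 'xs z', q[q[:,0].argsort()[:3]][:,[0,2]].round(3).tolist())
cc=cal('wrist');st=telemetry.observe();R=cv2.Rodrigues(cc[2])[0];cp=-R.T@cc[3].ravel()
Rt=cv2.Rodrigues(np.array([0,0,0.]))[0]
from scipy.spatial.transform import Rotation as Ro
Rt=Ro.from_euler('xyz',st['tool_rot']).as_matrix()
print('cam in tool',Rt.T@(cp-st['tool_pos']),'opt axis',Rt.T@R[2],'cam x',Rt.T@R[0],cc[0][0,0])
print(Rt)
E
```

```text
pins [[524.0, 194.0], [511.0, 118.0]]
mask [[403.0, -192.0], [402.0, -267.0], [522.0, -179.0], [522.0, -289.0], [386.0, -285.0], [387.0, -175.0]]
handle [[460.0, -185.0], [457.0, -279.0]]
stage [[708.0, 213.0], [676.0, 23.0], [430.0, 69.0], [472.0, 260.0]]
latch [[478.0, 72.0]]
yaws: y-dir pins -9.994562787438255 mask holes -0.5920265922846113 handle -1.755666893904447
-350 minx 0.569 maxz 0.207 xs z [[0.569, 0.08], [0.57, 0.072], [0.572, 0.115]]
-300 minx 0.566 maxz 0.21 xs z [[0.566, 0.081], [0.568, 0.122], [0.569, 0.074]]
-250 minx 0.571 maxz 0.209 xs z [[0.571, 0.103], [0.573, 0.092], [0.574, 0.086]]
-200 minx 0.577 maxz 0.203 xs z [[0.577, 0.117], [0.577, 0.067], [0.58, 0.101]]
-150 minx 0.582 maxz 0.201 xs z [[0.582, 0.082], [0.583, 0.082], [0.583, 0.076]]
-100 minx 0.593 maxz 0.2 xs z [[0.593, 0.081], [0.594, 0.074], [0.595, 0.067]]
-50 minx 0.595 maxz 0.143 xs z [[0.595, 0.064], [0.624, 0.135], [0.634, 0.143]]
50 minx 0.476 maxz 0.065 xs z [[0.476, 0.065]]
cam in tool [0.07930745 0.00033515 0.01966845] opt axis [-2.90793979e-01 -9.34266569e-04  9.56785236e-01] cam x [1.10353596e-04 9.99999484e-01 1.01000330e-03] 352.6575913349355
[[ 9.20751535e-01  3.90149303e-01 -3.64413265e-04]
 [ 3.90149422e-01 -9.20750537e-01  1.36974906e-03]
 [ 1.98872932e-04 -1.40337418e-03 -9.99998995e-01]]
```

```bash
python3 -m crank '[[1,529,-441,0,-0.995],[1,529,-441,0,-0.995],[1,529,-441,0,-0.995],[1,529,-441,0,-0.995],[1,529,-441,0,-0.995],[1,529,-441,0,-0.995],[1,529,-441,0,-0.995],[1,529,-441,0,-0.995],[1,529,-441,0,-0.995],[1,529,-441,0,-0.995],[1,529,-441,0,-0.995],[1,529,-441,0,-0.995]]'
```

```text
time: 1.1
tool_pos: [0.4339, -0.0366, 0.4047]
tool_rot: [-3.142, 0.0, 1.396]
contact_force: [1.7, -0.7, 0.8]
opening: 0.092
grip_force: 0.0
```

```bash
python3 -m crank '[[1,165,52,0,0],[1,165,52,0,0],[1,165,52,0,0],[1,165,52,0,0],[1,165,52,0,0],[1,165,52,0,0],[1,165,52,0,0]]'
python3 - <<'E'
from h import *
c=cal('wrist');p,d=vision.read_camera('wrist')
np.savez('w1.npz',p=p,d=d,K=c[0],D=c[1],r=c[2],t=c[3]);cv2.imwrite('pics/w1.png',p[:,:,::-1])
print(telemetry.observe()['tool_pos'],telemetry.observe()['tool_rot'])
E
```

```text
time: 1.68
tool_pos: [0.5132, 0.1147, 0.404]
tool_rot: [-3.14, 0.001, 1.397]
contact_force: [-0.2, 0.1, -0.0]
opening: 0.0917
grip_force: 0.0
[0.51308397 0.1139802  0.4042983 ] [-3.14044653e+00  9.25176233e-04  1.39564604e+00]
```

View pics/w1.png

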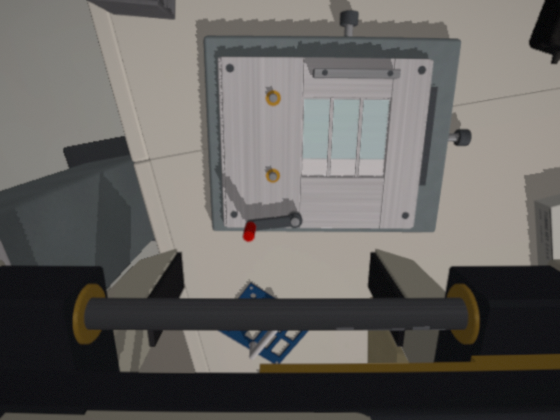

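The wrist view shows the pins with their brass rings at (273,97) and (272,175), and the fence at about (355,73). The latch pivot is at (294,221) and its red handle at (249,232).

```bash
python3 - <<'E'
from h import *
z=np.load('w1.npz');p=z['p'];c=[z[k] for k in('K','D','r','t')]
hsv=cv2.cvtColor(p,cv2.COLOR_RGB2HSV)
m=cv2.inRange(hsv,(10,80,80),(30,255,255));m[255:]=0
for k in cv2.findContours(m,0,1)[0]:
    if cv2.contourArea(k)<30: continue
    w=plane(c,k.reshape(-1,2).astype(float),.028)[:,:2]*1000
    e=cv2.fitEllipse(w.astype(np.float32));ctr,r=cv2.minEnclosingCircle(w.astype(np.float32))
    print('ring',cv2.boundingRect(k),np.round(e[0],1),np.round(e[1],1),np.round(ctr,1),round(r,1))
P=[]
r=cv2.inRange(hsv,(0,150,80),(8,255,255))|cv2.inRange(hsv,(170,150,80),(180,255,255));r[255:]=0
k=max(cv2.findContours(r,0,1)[0],key=cv2.contourArea);print('red',cv2.boundingRect(k))
print('pivot',(plane(c,[(294.5,220)],.040)*1000).round(1), 'handle top',(plane(c,[(250,226)],.0705)*1000).round(1),'bot',(plane(c,[(248,237)],.0405)*1000).round(1))
x0,y0,x1,y1=195,30,470,245
q=p[y0:y1,x0:x1,::-1];cv2.imwrite('pics/w1c.png',cv2.resize(q,None,fx=2.75,fy=2.75,interpolation=cv2.INTER_CUBIC))
E
```

```text
ring (266, 169, 14, 14) [511.1 122.7] [13.7 13.9] [511.  122.7] 7.3
ring (266, 90, 15, 16) [524.9 197.6] [13.9 14.1] [524.8 197.4] 7.4
red (243, 222, 13, 19)
pivot [[525.8  75.1  40. ]] handle top [[483.7  86.8  70.5]] bot [[475.1  65.1  40.5]]
```

View pics/w1c.png

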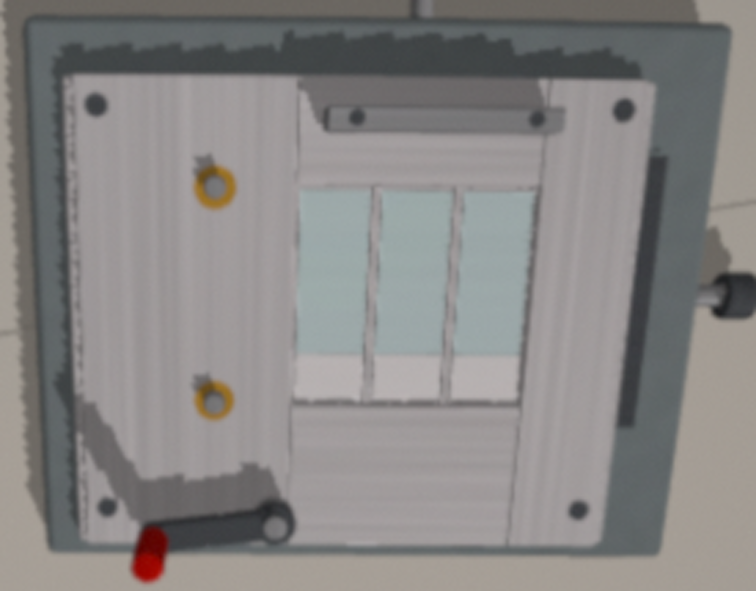

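Ring spacing is 76.06 mm, which confirms the pins: stage yaw is -10.45° and the pins' middle is (518.0,160.1). The crop shows the fence top at (445,118), and the pivot at (276,522), which matches the prediction. Now to look over the mask.

```bash
python3 -m crank '[[1,-368,11,0,-0.157],[1,-368,11,0,-0.157],[1,-368,11,0,-0.157],[1,-368,11,0,-0.157],[1,-368,11,0,-0.157],[1,-368,11,0,-0.157],[1,-368,11,0,-0.157],[1,-368,11,0,-0.157],[1,-368,11,0,-0.157],[1,-368,11,0,-0.157],[1,-368,11,0,-0.157],[1,-368,11,0,-0.157]]'
python3 - <<'E'
from h import *
c=cal('wrist');p,d=vision.read_camera('wrist')
np.savez('w2.npz',p=p,d=d,K=c[0],D=c[1],r=c[2],t=c[3]);cv2.imwrite('pics/w2.png',p[:,:,::-1])
print(telemetry.observe()['tool_pos'],telemetry.observe()['tool_rot'])
E
```

```text
time: 2.73
tool_pos: [0.4592, -0.25, 0.4047]
tool_rot: [-3.141, -0.001, 1.55]
contact_force: [1.4, 0.1, -0.2]
opening: 0.0918
grip_force: 0.0
[ 0.45956273 -0.2492589   0.40483277] [-3.14139388e+00 -4.55446582e-04  1.55199732e+00]
```

View pics/w2.png

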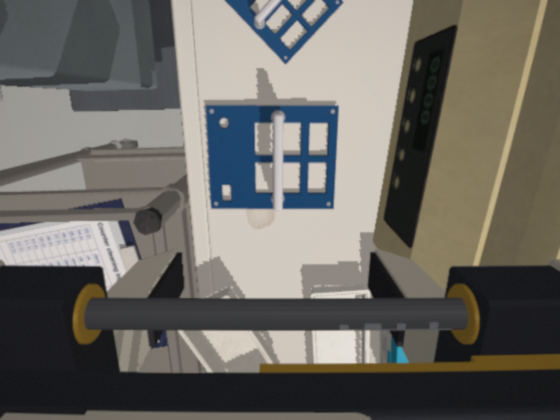

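The mask is clear at (207..338, 103..209): hole at (224,122), slot at (226,192), handle bar at x≈278. The instrument starts at about x=385.

```bash
python3 - <<'E'
from h import *
z=np.load('w2.npz');p=z['p'];c=[z[k] for k in('K','D','r','t')]
hsv=cv2.cvtColor(p,cv2.COLOR_RGB2HSV)
m=cv2.inRange(hsv,(100,120,30),(125,255,255))[95:220,195:350]
mc=cv2.morphologyEx(m,cv2.MORPH_CLOSE,np.ones((5,5)))
C=max(cv2.findContours(m,0,1)[0],key=cv2.contourArea)
W=lambda k,h:(plane(c,k.reshape(-1,2).astype(float)+[195,95],h)[:,:2]*1000).astype(np.float32)
r=cv2.minAreaRect(W(C,.005));print('plate',r)
cs,_=cv2.findContours(m,cv2.RETR_CCOMP,1)
for k in cs:
    if 15<cv2.contourArea(k)<250: print(cv2.boundingRect(k),cv2.contourArea(k),cv2.minAreaRect(W(k,.004)))
# handle: bright low-saturation in bar region rows
g=hsv[:,:,2];pts=[]
for v in (128,140,155,170,182,196):
    row=p[v,262:295].astype(int); s=hsv[v,262:295,1]
    print(v,[int(a) for a in s],)
pl=plane(c,[(278,117),(278.5,205)],.039)*1000;print(pl.round(1))
E
```

```text
plate ((455.71343994140625, -228.24020385742188), (109.26673126220703, 135.9990692138672), 88.81239318847656)
(130, 105, 7, 8) 32.0 ((517.6752319335938, -280.3228759765625), (7.139474391937256, 7.540284633636475), 44.13285446166992)
(17, 105, 8, 8) 29.0 ((391.27337646484375, -277.7334289550781), (6.762857437133789, 6.337272644042969), 43.348548889160156)
(25, 88, 13, 19) 199.5 ((403.86956787109375, -264.7746887207031), (20.867900848388672, 13.376541137695312), 86.80332946777344)
(23, 21, 12, 14) 114.5 ((405.7416687011719, -189.38467407226562), (13.439860343933105, 11.616880416870117), 86.75605773925781)
(134, 13, 8, 8) 35.0 ((520.2225341796875, -179.96343994140625), (6.413417816162109, 6.7470703125), 45.980125427246094)
(13, 12, 8, 8) 37.5 ((393.664794921875, -177.10995483398438), (6.703831195831299, 7.1574578285217285), 43.23970031738281)
128 [24, 22, 23, 22, 24, 24, 22, 23, 23, 22, 19, 11, 8, 9, 9, 10, 10, 10, 7, 8, 9, 18, 21, 22, 23, 24, 23, 23, 23, 23, 23, 23, 23]
140 [24, 22, 24, 24, 25, 24, 22, 24, 23, 23, 18, 12, 7, 7, 8, 8, 8, 6, 7, 8, 10, 19, 23, 22, 24, 23, 23, 24, 23, 22, 23, 23, 23]
155 [69, 64, 69, 67, 69, 67, 64, 64, 64, 60, 36, 6, 7, 7, 7, 9, 9, 9, 9, 9, 6, 20, 61, 78, 81, 83, 78, 81, 78, 80, 76, 78, 79]
170 [22, 24, 23, 22, 22, 22, 23, 22, 22, 20, 19, 10, 7, 7, 9, 8, 9, 7, 7, 9, 12, 19, 22, 22, 22, 22, 22, 23, 23, 22, 24, 24, 23]
182 [21, 22, 22, 21, 21, 23, 23, 22, 23, 20, 17, 10, 8, 9, 8, 8, 10, 9, 9, 11, 13, 20, 21, 22, 22, 22, 22, 22, 21, 22, 24, 23, 23]
196 [180, 183, 180, 181, 182, 180, 183, 181, 151, 67, 10, 8, 10, 7, 7, 8, 7, 7, 8, 8, 4, 16, 79, 160, 178, 182, 185, 180, 192, 185, 180, 180, 185]
[[ 463.1 -183.7   39. ]
 [ 462.  -270.9   39. ]]
```

```bash
python3 -m crank '[[1,21,2,40,0.005],[1,21,2,80,0.005],[1,21,2,120,0.005],[1,21,2,155,0.005],[1,21,2,185,0.005],[1,21,2,205,0.005],[1,21,2,213,0.005],[1,21,2,213,0.005],[1,21,2,213,0.005]]' 40
python3 -m crank '[[-1,0,0,0,0],[-1,0,0,0,0],[-1,0,0,0,0],[-1,0,0,0,0],[-1,0,0,0,0],[-1,0,0,0,0],[-1,0,0,0,0],[-1,0,0,0,0],[-1,0,0,0,0],[-1,0,0,0,0]]' 40
```

```text
time: 3.53
tool_pos: [0.4631, -0.2281, 0.1925]
tool_rot: [3.141, 0.0, 1.549]
contact_force: [-0.3, -0.9, 0.1]
opening: 0.0919
grip_force: 0.0
time: 4.37
tool_pos: [0.4626, -0.2287, 0.1917]
tool_rot: [-3.142, 0.0, 1.548]
contact_force: [-0.6, 0.3, -0.6]
opening: 0.03
grip_force: 0.0
```

```bash
python3 -m crank '[[-1,0,0,0,0],[-1,0,0,0,0],[-1,0,0,0,0],[-1,0,0,0,0],[-1,0,0,0,0],[-1,0,0,0,0],[-1,0,0,0,0]]' 40
```

```text
time: 4.95
tool_pos: [0.4625, -0.2286, 0.1917]
tool_rot: [-3.141, -0.0, 1.548]
contact_force: [-1.0, -0.6, 0.6]
opening: 0.0097
grip_force: 40.0
```

Gripped at 10 mm. Now lift, then sweep left before going outward to stay clear of the instrument.

```bash
python3 -m crank '[[-1,0,0,-15,0],[-1,0,0,-45,0],[-1,0,0,-80,0],[-1,0,0,-110,0],[-1,30,0,-120,0],[-1,70,-1,-120,0],[-1,110,-2,-120,0],[-1,150,-3,-120,0],[-1,190,-4,-120,0],[-1,220,-5,-120,0],[-1,240,-5,-120,0],[-1,240,-5,-120,0]]'
python3 -m crank '[[-1,30,12,0,0.04],[-1,60,35,0,0.08],[-1,90,65,0,0.12],[-1,115,95,0,0.16],[-1,130,112,0,0.16],[-1,134,113,0,0.16],[-1,134,113,0,0.16],[-1,134,113,0,0.16]]'
python3 - <<'E'
from h import *
c=cal('wrist');p,d=vision.read_camera('wrist')
np.savez('w3.npz',p=p,d=d,K=c[0],D=c[1],r=c[2],t=c[3]);cv2.imwrite('pics/w3.png',p[:,:,::-1])
s=telemetry.observe();print(s['time'],s['tool_pos'],s['tool_rot'],s['contact_force'],s['opening'])
hsv=cv2.cvtColor(p,cv2.COLOR_RGB2HSV)
m=cv2.inRange(hsv,(100,120,30),(125,255,255))
k=max(cv2.findContours(m,0,1)[0],key=cv2.contourArea);print(cv2.boundingRect(k))
h=s['tool_pos'][2]-.1917
w=(plane(c,k.reshape(-1,2).astype(float),h+.005)[:,:2]*1000).astype(np.float32)
print(cv2.minAreaRect(w),h)
E
```

```text
time: 5.95
tool_pos: [0.4626, 0.0147, 0.3115]
tool_rot: [-3.141, -0.001, 1.551]
contact_force: [0.2, -0.6, -2.8]
opening: 0.0097
grip_force: 40.0
time: 6.62
tool_pos: [0.5786, 0.1421, 0.3108]
tool_rot: [-3.139, 0.001, 1.388]
contact_force: [-0.0, -0.1, -2.4]
opening: 0.0093
grip_force: 40.0
6.6667 [0.5785048  0.14177021 0.31115082] [-3.13979876e+00  9.99124510e-04  1.38725311e+00] [ 0.82601224 -0.50480003 -3.61137061] 0.009378387272472425
(120, 154, 288, 128)
((576.8231201171875, 164.94618225097656), (67.1701431274414, 137.35682678222656), 79.53411865234375) 0.11945082062405807
```

View pics/w3.png

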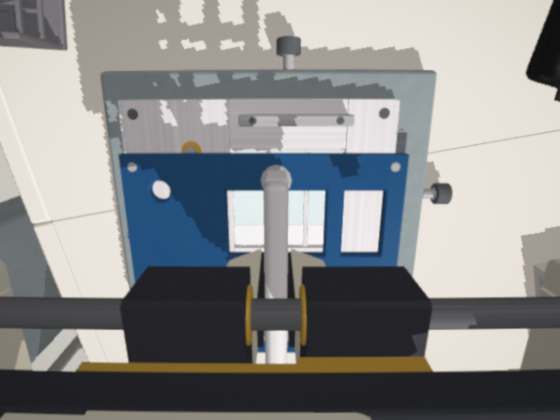

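The mask is held square (-10.47°) and its origin is at the TCP. Relative to seated, the stage-frame offset is +5.8 mm in x and -7.0 mm in y. The picture also shows the fence clear at (295,120) and the hole at (161,189). Now lower it to just above the pin tops.

```bash
python3 -m crank '[[-1,1,0,25,0],[-1,2,0,50,0],[-1,4,0,70,0],[-1,4,0,78,0],[-1,4,0,79,0],[-1,4,0,79,0]]'
python3 -m crank '[[-1,0,0,1,0],[-1,0,0,2,0],[-1,0,0,3,0],[-1,0,0,3,0]]'
python3 -m crank '[[-1,0,0,1,0],[-1,0,0,2,0],[-1,0,0,3,0],[-1,0,0,3,0]]'
```

```text
time: 7.17
tool_pos: [0.5799, 0.146, 0.2332]
tool_rot: [-3.142, 0.0, 1.387]
contact_force: [-0.8, -0.1, -2.8]
opening: 0.0095
grip_force: 40.0
time: 7.5
tool_pos: [0.58, 0.1466, 0.2303]
tool_rot: [3.141, -0.0, 1.388]
contact_force: [-0.8, -0.1, -2.7]
opening: 0.0098
grip_force: 40.0
time: 7.83
tool_pos: [0.58, 0.1467, 0.2266]
tool_rot: [-3.142, 0.0, 1.388]
contact_force: [0.1, 0.3, -2.4]
opening: 0.0098
grip_force: 40.0
```

```bash
python3 -m crank '[[-1,0,0,0.5,0],[-1,0,0,1,0],[-1,0,0,1,0]]'
python3 -m crank '[[-1,0.7,0,0,0],[-1,1.4,0,0,0],[-1,2,0,0,0],[-1,2,0,0,0]]'
```

```text
time: 8.08
tool_pos: [0.5801, 0.1467, 0.226]
tool_rot: [3.141, -0.0, 1.388]
contact_force: [0.1, 0.2, 0.6]
opening: 0.0097
grip_force: 40.0
time: 8.42
tool_pos: [0.5804, 0.1486, 0.2258]
tool_rot: [3.141, 0.0, 1.388]
contact_force: [0.4, -2.4, 1.1]
opening: 0.0096
grip_force: 40.0
```

```bash
python3 -m crank '[[-1,0.4,0,0,0],[-1,0.8,0,0,0],[-1,0.8,0,0,0]]'
```

```text
time: 8.67
tool_pos: [0.5804, 0.1493, 0.2258]
tool_rot: [-3.142, 0.0, 1.388]
contact_force: [-0.1, -2.3, 1.8]
opening: 0.0096
grip_force: 40.0
```

```bash
python3 -m crank '[[-1,0.4,0,0,0],[-1,0.8,0,0,0],[-1,0.8,0,0,0]]'
```

```text
time: 8.92
tool_pos: [0.5805, 0.1496, 0.2258]
tool_rot: [-3.141, 0.001, 1.388]
contact_force: [-0.5, -5.7, 2.9]
opening: 0.0096
grip_force: 40.0
```

Fence felt (force up to 5.7 N). Ease off slightly and slide toward the pins.

```bash
python3 -m crank '[[-1,-0.4,-0.5,0,0],[-1,-0.4,-1.2,0,0],[-1,-0.4,-2,0,0],[-1,-0.4,-3,0,0],[-1,-0.4,-4,0,0],[-1,-0.4,-4,0,0]]'
python3 -m crank '[[-1,0,-0.4,0.3,0],[-1,0,-0.8,0.5,0],[-1,0,-1.2,0.5,0],[-1,0,-1.2,0.5,0]]'
```

```text
time: 9.42
tool_pos: [0.5774, 0.1499, 0.2263]
tool_rot: [3.138, 0.0, 1.387]
contact_force: [2.7, -6.8, 2.1]
opening: 0.0096
grip_force: 40.0
time: 9.75
tool_pos: [0.5768, 0.15, 0.2263]
tool_rot: [3.136, -0.0, 1.387]
contact_force: [5.1, -8.0, 3.9]
opening: 0.0095
grip_force: 40.0
```

```bash
python3 -m crank '[[-1,-0.4,0,-0.4,0],[-1,-0.9,0,-0.6,0],[-1,-0.9,0,-0.6,0]]'
python3 -m crank '[[-1,0,-0.4,0,0],[-1,0,-0.8,0,0],[-1,0,-0.8,0,0]]'
```

```text
time: 10.0
tool_pos: [0.5755, 0.1499, 0.226]
tool_rot: [3.14, -0.001, 1.387]
contact_force: [1.5, -2.4, 0.5]
opening: 0.0092
grip_force: 40.0
time: 10.25
tool_pos: [0.5738, 0.1504, 0.225]
tool_rot: [-3.139, 0.0, 1.388]
contact_force: [-0.4, 0.2, -3.1]
opening: 0.0097
grip_force: 40.0
```

Contact vanished (only the weight remains) and the x offset is about 0, so the holes are over the pins. Lower gently.

```bash
python3 -m crank '[[-1,0,0.2,0.7,0],[-1,0,0.2,1.4,0],[-1,0,0.2,2,0],[-1,0,0.2,2,0]]'
```

```text
time: 10.58
tool_pos: [0.5745, 0.1501, 0.2235]
tool_rot: [-3.141, 0.0, 1.388]
contact_force: [-1.0, 0.0, -2.5]
opening: 0.0097
grip_force: 40.0
```

```bash
python3 -m crank '[[-1,0,0,0.8,0],[-1,0,0,1.6,0],[-1,0,0,2.4,0],[-1,0,0,2.4,0]]'
python3 -m crank '[[-1,0,0,0.6,0],[-1,0,0,1.2,0],[-1,0,0,1.2,0]]'
```

```text
time: 10.92
tool_pos: [0.5746, 0.15, 0.2212]
tool_rot: [-3.141, 0.0, 1.388]
contact_force: [-0.3, -0.5, -2.5]
opening: 0.0094
grip_force: 40.0
time: 11.17
tool_pos: [0.5746, 0.15, 0.2201]
tool_rot: [-3.141, 0.0, 1.388]
contact_force: [0.5, -0.2, -3.2]
opening: 0.0098
grip_force: 40.0
```

```bash
python3 -m crank '[[-1,0,0,0.6,0],[-1,0,0,1.2,0],[-1,0,0,1.2,0]]'
```

```text
time: 11.42
tool_pos: [0.5746, 0.15, 0.2197]
tool_rot: [3.141, 0.0, 1.388]
contact_force: [-2.4, -0.6, 3.8]
opening: 0.0097
grip_force: 40.0
```

```bash
python3 -m crank '[[-0.3,0,0,-0.5,0],[-0.3,0,0,-0.5,0],[-0.3,0,0,-0.5,0],[-0.3,0,0,-0.5,0],[-0.3,0,0,-0.5,0],[-0.3,0,0,-0.5,0]]'
python3 -m crank '[[-0.3,0,0,-10,0],[-0.3,0,0,-40,0],[-0.3,0,0,-80,0],[-0.3,-20,0,-120,0],[-0.3,-50,0,-160,0],[-0.3,-60,0,-180,0],[-0.3,-60,0,-180,0],[-0.3,-60,0,-180,0]]'
python3 - <<'E'
from h import *
s=telemetry.observe();c=cal('wrist');p,d=vision.read_camera('wrist')
np.savez('w4.npz',p=p,d=d,K=c[0],D=c[1],r=c[2],t=c[3])
cv2.imwrite('pics/w4.png',p[:,:,::-1])
hsv=cv2.cvtColor(p,cv2.COLOR_RGB2HSV);m=cv2.inRange(hsv,(100,120,30),(125,255,255));m[265:]=0
k=max(cv2.findContours(m,0,1)[0],key=cv2.contourArea);print(cv2.boundingRect(k))
print(cv2.minAreaRect((plane(c,k.reshape(-1,2).astype(float),.033)[:,:2]*1000).astype(np.float32)))
mm=np.zeros(m.shape,np.uint8);cv2.drawContours(mm,[k],-1,1,-1);mm=(mm>0)&(m>0)
v,u=np.nonzero(mm);W=world(c,np.c_[u,v],d[v,u]);A=np.c_[W[:,:2]-W[:,:2].mean(0),np.ones(len(W))]
print('plane tilt,h',np.linalg.lstsq(A,W[:,2],rcond=None)[0])
E
```

```text
time: 11.92
tool_pos: [0.5747, 0.15, 0.2194]
tool_rot: [3.142, 0.0, 1.388]
contact_force: [1.1, 0.4, 0.5]
opening: 0.0319
grip_force: 0.0
time: 12.58
tool_pos: [0.5637, 0.0902, 0.4023]
tool_rot: [3.137, -0.001, 1.386]
contact_force: [-0.3, 0.4, -1.1]
opening: 0.0324
grip_force: 0.0
(194, 62, 146, 118)
((569.0399169921875, 151.30300903320312), (110.01333618164062, 136.27210998535156), 79.6351318359375)
plane tilt,h [0.01423878 0.01622961 0.03470017]
```

View pics/w4.png

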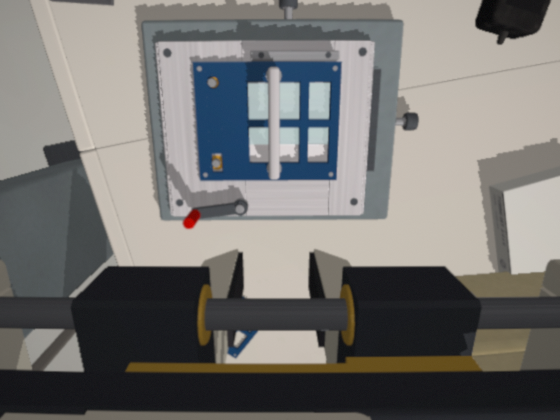

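Pins show inside the hole (213,82) and the slot (217,162), and the mask is square, so it is seated. Now close the fingers and come down on the outer side of the latch handle to push it round.

```bash
python3 -m crank '[[-1,-20,-30,0,0],[-1,-40,-60,0,0],[-1,-50,-80,20,0],[-1,-50,-80,60,0],[-1,-50,-80,100,0],[-1,-50,-80,135,0],[-1,-50,-80,160,0],[-1,-50,-80,174,0],[-1,-50,-80,176,0],[-1,-50,-80,176,0],[-1,-50,-80,176,0]]'
python3 - <<'E'
from h import *
s=telemetry.observe();print(s['opening'])
x,y=s['tool_pos'][:2]*1000 if hasattr(s['tool_pos'],'dtype') else np.array(s['tool_pos'][:2])*1000
print('stage',.9834*x-.1817*y,.1817*x+.9834*y,s['tool_rot'])
# arc plan in tool axes at start (tool x=stage y, tool y=stage x)
P=np.array([503.8,168.9]);cur=np.array([.9834*x-.1817*y,.1817*x+.9834*y])
for off in(15.5,):
  for th in range(0,95,6):
    t=np.radians(th);h=P+46*np.array([-np.cos(t),np.sin(t)]);q=h-off*np.array([np.sin(t),np.cos(t)])-cur
    print(th,'dx %.1f dy %.1f roll %.3f'%(q[1],q[0],t))
E
```

```text
time: 13.55
tool_pos: [0.4761, 0.0567, 0.2237]
tool_rot: [-3.141, 0.0, 1.388]
contact_force: [0.5, -0.2, 0.2]
opening: 0.0004
grip_force: 0.0
0.000365066482545364
stage 457.90966658969694 142.30593463954693 [-3.14143758e+00  3.23185228e-05  1.38835045e+00]
0 dx 11.1 dy -0.1 roll 0.000
6 dx 16.0 dy -1.5 roll 0.105
12 dx 21.0 dy -2.3 roll 0.209
18 dx 26.1 dy -2.6 roll 0.314
24 dx 31.1 dy -2.4 roll 0.419
30 dx 36.2 dy -1.7 roll 0.524
36 dx 41.1 dy -0.4 roll 0.628
42 dx 45.9 dy 1.3 roll 0.733
48 dx 50.4 dy 3.6 roll 0.838
54 dx 54.7 dy 6.3 roll 0.942
60 dx 58.7 dy 9.5 roll 1.047
66 dx 62.3 dy 13.0 roll 1.152
72 dx 65.6 dy 16.9 roll 1.257
78 dx 68.4 dy 21.2 roll 1.361
84 dx 70.7 dy 25.7 roll 1.466
90 dx 72.6 dy 30.4 roll 1.571
```

```bash
python3 -m crank '[[-1,6,0,-2,0],[-1,11,0,-2,0],[-1,16,-1.5,-2,0.105],[-1,21,-2.3,-2,0.209],[-1,26.1,-2.6,-2,0.314],[-1,31.1,-2.4,-2,0.419],[-1,36.2,-1.7,-2,0.524],[-1,41.1,-0.4,-2,0.628],[-1,45.9,1.3,-2,0.733],[-1,50.4,3.6,-2,0.838],[-1,54.7,6.3,-2,0.942],[-1,54.7,6.3,-2,0.942]]'
cat > arc.py <<'E'
from h import *
s=telemetry.observe();x,y=np.array(s['tool_pos'][:2])*1000;yaw=s['tool_rot'][2]
cur=np.array([.9834*x-.1817*y,.1817*x+.9834*y]);P=np.array([503.8,168.9])
t0=1.3884-yaw  # turned so far
print('turned',t0,cur,s['contact_force'])
tx=np.array([np.sin(t0),np.cos(t0)]);ty=np.array([np.cos(t0),-np.sin(t0)])
for th in range(54,97,6):
    t=np.radians(th);h=P+46*np.array([-np.cos(t),np.sin(t)]);q=h-15.5*np.array([np.sin(t),np.cos(t)])-cur
    print(th,'dx %.1f dy %.1f roll %.3f'%(q@tx,q@ty,t-t0))
E
python3 arc.py
```

```text
time: 14.55
tool_pos: [0.4927, 0.1099, 0.2265]
tool_rot: [3.141, -0.002, 0.443]
contact_force: [0.0, 0.2, -0.1]
opening: 0.0003
grip_force: 0.0
turned 0.9455901915857614 [464.58901031 197.62996132] [ 0.04537226  0.20974134 -0.09707482]
54 dx -0.7 dy 0.3 roll -0.003
60 dx 4.2 dy -1.1 roll 0.102
66 dx 9.2 dy -2.0 roll 0.206
72 dx 14.3 dy -2.3 roll 0.311
78 dx 19.4 dy -2.1 roll 0.416
84 dx 24.4 dy -1.4 roll 0.520
90 dx 29.3 dy -0.1 roll 0.625
96 dx 34.1 dy 1.6 roll 0.730
```

```bash
cat > red.py <<'E'
from h import *
P=np.array([503.8,168.9])
for n in('wrist','scene','top'):
    c=cal(n);p,d=vision.read_camera(n);hsv=cv2.cvtColor(p,cv2.COLOR_RGB2HSV)
    r=cv2.inRange(hsv,(0,150,60),(8,255,255))|cv2.inRange(hsv,(172,150,60),(180,255,255))
    o=[]
    for k in cv2.findContours(r,0,1)[0]:
        if cv2.contourArea(k)<2: continue
        x,y,w,h=cv2.boundingRect(k);q=plane(c,[(x+w/2-.5,y+h/2-.5)],.0555)[0]*1000
        s=np.array([.9834*q[0]-.1817*q[1],.1817*q[0]+.9834*q[1]])-P
        if np.hypot(*s)<90:o.append(((x,y,w,h),s.round(1).tolist(),round(float(np.arctan2(s[1],-s[0])),2)))
    print(n,o)
E
python3 red.py
```

```text
wrist [((263, 223, 27, 46), [-25.6, 37.9], 0.98)]
scene []
top []
```

The latch is at 0.98 rad and following. Continue to the stop.

```bash
python3 -m crank '[[-1,4.2,-1.1,0,0.102],[-1,9.2,-2,0,0.206],[-1,14.3,-2.3,0,0.311],[-1,19.4,-2.1,0,0.416],[-1,24.4,-1.4,0,0.52],[-1,27,-0.8,0,0.575],[-1,29.3,-0.1,0,0.625],[-1,29.3,-0.1,0,0.625],[-1,29.3,-0.1,0,0.625]]'; python3 arc.py | head -1; python3 red.py
```

```text
time: 15.45
tool_pos: [0.5179, 0.1219, 0.2255]
tool_rot: [3.142, 0.001, -0.176]
contact_force: [-3.3, 2.2, 1.9]
opening: 0.0004
grip_force: 2.0
turned 1.5646218743159526 [487.18053565 213.94883912] [-3.33189116  2.1682452   1.90006188]
wrist [((262, 224, 27, 48), [-1.4, 45.6], 1.54)]
scene []
top []
```

```bash
python3 -m crank '[[-1,0.6,0,0,0],[-1,1.2,0,0,0],[-1,1.2,0,0,0]]'; python3 arc.py | head -1; python3 red.py|head -1
```

```text
time: 15.85
tool_pos: [0.5186, 0.1218, 0.2254]
tool_rot: [3.141, 0.003, -0.178]
contact_force: [-8.6, 3.3, 5.8]
opening: 0.0005
grip_force: 4.3
turned 1.566282956896156 [487.81772575 214.02655892] [-8.6320683   3.29694433  5.84477033]
wrist [((262, 225, 27, 47), [-1.3, 45.6], 1.54)]
```

It's against the stop (force climbs, handle still). Back off straight, rise, and check.

```bash
python3 -m crank '[[-1,-2,0,0,0],[-1,-10,0,0,0],[-1,-20,0,-10,0],[-1,-25,0,-45,0],[-1,-40,0,-85,0],[-1,-60,0,-125,0],[-1,-80,0,-165,0],[-1,-80,0,-185,0],[-1,-80,0,-185,0],[-1,-80,0,-185,0]]'; python3 red.py
python3 - <<'E'
from h import *
p,d=vision.read_camera('wrist');cv2.imwrite('pics/w5.png',p[:,:,::-1])
E
```

```text
time: 16.83
tool_pos: [0.4408, 0.1358, 0.4121]
tool_rot: [-3.14, -0.006, -0.178]
contact_force: [0.1, -0.4, 0.3]
opening: 0.0003
grip_force: 0.0
wrist [((269, 80, 14, 15), [0.1, 46.0], 1.57)]
scene []
top []
```

View pics/w5.png

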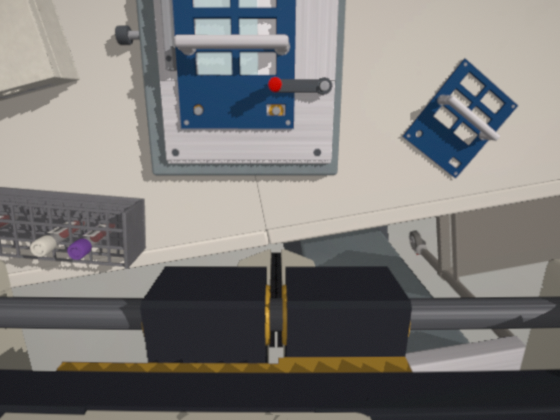

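The latch handle is at (275,85) at 1.57 rad, with its arm across the solid strip. The mask is flush on both pins and the robot is clear, so I'm handing in.

```bash
python3 -c "from cell import ticket;print(ticket.hand_in())"
```

```text
the job is handed in; nothing more can be done
None
```

The blue mask is seated over both pins and the latch is swung to its stop (1.57 rad by camera); I handed the job in at about 17 s with the robot clear, and made no contact with the slide box, tube rack or tray.

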